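Catch the drying-case lid and lay it shut

ROBOT

A 6-joint arm with a two-finger parallel gripper is mounted at the origin on the work surface. World frame = base frame: x ahead of the robot, y to its left, z up, the work surface at z = 0. Lengths are in mm, angles in rad, forces in N, time in s.
With the tool pointing down it reaches from about 275 to 1000 mm from the base axis. Payload 8.4 kg.
Tool frame: the origin (TCP) lies at the very end of the fingers, on their centre line; the grasp point (between the pads) lies 19 mm behind it; z points along the fingers, y is the direction in which the jaws open and shut (so a half turn about z gives the same grasp; the last joint's range is limited). The gripper opens to 85 mm and grips with 20 to 120 N. Pads are 22 mm wide; open, the fingers measure 114 mm over their backs; the gripper's body (76 mm by 85 mm) begins 54 mm behind the grasp point. The pads swing forward as they close: fully open they stand 13 mm farther back than shut.
Start: joints at [1.106, 0.353, 1.633, -0, 1.155, -0.002], TCP at [279.033, 559.257, 202.681] pointing down, gripper open.
Joint ranges: [-2.63, 2.63], [-0.92, 2.1], [0.06, 2.66], [-1.3, 4.44], [0, 2.69], [-3.02, 3.02]. Speed limits (rad/s): [2.22, 2.22, 2.79, 3.14, 3.14, 3.14].

INTERFACE

Orientations are given as [roll, pitch, yaw] about the fixed x, y, z axes, in that order (R = Rz(yaw) Ry(pitch) Rx(roll)).
In Python, from rig import sense, grab_frame, get_calibration, sign_off, boxes_of, trace gives the robot as it stands.
- The arm moves only by the tool servo_tool, never from a script. Its argument "rows" is a list of rows, each a list of 3 entries, a list of its own where there are three numbers: the finger opening in mm, from 0 to 85.4, then the shift along the tool's x, y, z in mm, then the turn, a rotation vector about the tool's x, y, z in degrees. A call has 1 to 8 rows; each row shifts and turns the commanded pose from where the row before left it, along the tool's axes as they then stand; what a row does not reach is not made up. A row lasts 1/8 s, in which the tool goes at most 62.5 mm and 10.7 degrees, less where a joint would pass 70% of its speed; a pose out of reach is approached as far as the arm can. A call is refused whole if a number of a shift passes 62.5 or a number of a turn 10.7, either way. A call with a gripper value outside its range is refused whole. The fingers move at their own pace and stop on an object; "force" is the grip in N (left out, the last holds). Time passes only in rows, so rows that do not move let the fingers close. It gives the time, the measured TCP pose, the force and the opening at its end, in the units of the state.
- sense(): the state, without advancing time (a new reading comes with each control period).
- grab_frame(name): name is "side" or "top" or "wrist"; returns the picture (420x560x3 uint8, blue, green, red); there is no depth.
- get_calibration(name): a dict with "intrinsics" (3x3 intrinsics, pixels), "k1" (the pictures are not rectified: a ray, as slopes to the right and down, at radius r is drawn at 1 + k1 r^2 times it, then the intrinsics apply), "world_to_cam" (4x4, takes a point from world to camera coordinates). Camera axes: x right, y down, z forward; pixel columns grow to the right and rows downward; lengths in mm; the calibration is good to about 2 mm. A picture is of the moment at which its call begins: read the wrist's pose just before it. get_calibration takes no time and is no camera call; for the wrist camera it gives the pose at the moment of the call.
- sign_off(): hands the job in, once; it reports no verdict.
Trained networks look in the newest picture that a camera, given by its name, has taken for a name from the list of things; names that differ only in an ending like _2 or _b are one class to them, and where a whole thing is asked for, a point or a joint stands for the part that bears it (a point fixed in the world has none). Each returns a list of dicts, best first, with "conf" (0 to 1); they miss things now and then, are a little off and sometimes report something else, mostly with a low value. They report only what shows in the picture. A call takes as long as a camera call. They do not tell look-alikes from the thing itself.
- boxes_of(camera, thing): "centre" ([x, y, z] in mm, in the coordinates of the camera as it stood for that picture, good to about 4 mm: the middle of the surface that is visible of it).
- trace(camera, thing): "mask" (420x560 bool, what is visible of it).
The state is a dict: "clock": time; "qpos": joint angles; "qvel": joint speeds; "joint_efforts": joint torques, N m; "eef_pos": TCP position; "tcp_rot": TCP orientation; "contact_force": force on the tool from outside, world axes, zero at the start; "wrist_torque": the same for the moment, N m; "opening": opening from 0.0 (shut) to 1.0 (fully open).
Only numpy, scipy, OpenCV 4.12 (cv2) and the standard library are available. Lean on these libraries where they do the work, as an engineer would, in place of code of your own. Each camera call takes 0.05 s, during which the arm holds its last target. There are 200 camera calls.

TASK

The lid of the sonde drying case stands open, leaning back just past upright. With a fingertip pull or push its top edge forward, towards the case's front, until it tips past upright and starts to fall, then catch it on the back of a finger under its front edge about half way down, and lower it slowly on that finger until it lies fully shut, with no bump as it meets the rim. Do not pinch, squeeze or force the lid, leave the things around the case where they stand, and finish with the hand clear.

Things in the scene. Friction and masses are not known exactly. Their poses are not given: they have to be found in the camera images.
- case: Grey open-topped metal case fixed to the bench, 130 mm (its x, front to back) by 150 mm (its y) by 100 mm tall, walls 5 mm. Origin: centre of its underside on the bench; its x axis points from the front wall to the back (hinge) wall, horizontally, roughly away from the robot; z up. A white sonde lies inside, 40 mm or more below the rim.
- lid (a joint): Lid angle, rad: 0 shut and level, 1.57 upright, 1.74 leaning back on its stop; starts 1.62 to 1.74. Hinge along the top of the back wall. Friction holds it still within about 0.1 of upright; leaning further forward (below 1.42) it falls by itself on a viscous damper: creeping at first, some 2.5 to 5 s from 1.35 to shut, and if not carried it meets the rim at 0.55 to 0.9 rad/s.
- lid_edge (a point): Middle of the lid's free edge, on its underside (the inner face). The lid is a flat aluminium plate, 160 mm hinge to free edge, 160 mm wide, 6 mm thick, 0.25 kg; shut, it lies on the rim and overhangs the front wall by 30 mm. It bears on a finger under this edge with 1 to 1.5 N. Axes turn with the lid: x from free edge to hinge, y along the edge, z out of the outer face.
- lid_hinge (a point): Fixed point in the middle of the hinge line, level with the rim, 100 mm above the bench, 65 mm behind the case's centre; the underside of the lid passes through it. Its y axis is the hinge line.
- canister: Loose screw-top aluminium canister, 64 mm diameter, 110 mm tall, standing beside the case; origin at the centre of its underside. To be left alone.
- jar: Loose blue glass jar with a steel cap, 56 mm diameter, 85 mm tall, standing beside the case; origin at the centre of its underside. To be left alone.
- cap: Loose white plastic humidity cap, 34 mm diameter, 30 mm tall, on the bench close beside the case; origin at the centre of its underside. To be left alone.
- ring: Loose brass ring, 60 mm outer and 44 mm inner diameter, 14 mm tall, lying flat on the bench close beside the case; origin at the centre of its underside. To be left alone.
Mind the look-alikes: they are no part of the job. There is more than one size of the case; the one meant has the size given above.

How it is judged (in metres and radians):
On the way, in this order (a step that is already met when the one before it is completed fails the run):
1. the lid is tipped forward past upright, below 1.42 rad (value of joint lid below 1.42 rad), for 0.05 s.
2. a finger carries the lid, 0.2 to 1.0 rad open, sinking slower than 0.25 rad/s (value of joint lid between 0.2 and 1 rad and velocity of joint lid above -0.25 rad/s and contact force between the fingers and lid above 0.1 N), for 0.2 s.
At the end, for the whole second after the job is handed in: The lid lies fully shut (joint below 0.03 rad) and the four things around the case stand upright within 15 mm of where they were (value of joint lid below 0.03 rad and distance of each of canister, jar, cap, ring from where it was at the start of the episode below 0.015 m and angle between each of canister, jar, cap, ring's own z axis and vertical below 0.1 rad); the robot touches nothing.
It fails at once if the lid bumps shut: it comes down the last 0.1 rad faster than 0.45 rad/s (value of joint lid below 0.1 rad and velocity of joint lid below -0.45 rad/s).
It fails at once if the lid is pinched or forced (more than 15 N from the fingers) (contact force between the fingers and lid above 15 N).
It fails at once if a thing beside the case is shifted by more than 15 mm, lifted or tipped (distance of any of canister, jar, cap, ring from where it was at the start of the episode above 0.015 m or angle between any of canister, jar, cap, ring's own z axis and vertical above 0.3 rad).
It also fails if it takes over 64 s, if anything falls off the work surface, if the arm or the gripper's body presses on something with over 40 N, if the wrist force passes 120 N, or if a joint passes its speed limit or range.

## Working session

There is one attempt and no reset: what is moved stays moved. The work goes in short steps, Python scripts to look and compute and a tool call to move; the robot and the scene stay as the last step left them, time stands still between calls to the robot, and variables do not carry over. Pictures are saved under pics/ and viewed, about 8 in all and at most 12, crops included, and the job is handed in when it is done.

Besides the shell and the picture viewer there is one more tool, called by a JSON object that holds its "op" and its "data". servo_tool: Moves the arm, as the interface text tells. Its arguments: {"type":"object","properties":{"rows":{"type":"array","items":{"type":"array"}},"force":{"type":"number"}},"required":["rows"]}

```bash
mkdir -p pics; ls; python3 - <<'E'
from rig import *
import cv2,numpy as np
print(sense())
a=[grab_frame(n) for n in("side","top")]
cv2.imwrite("pics/a.png",cv2.resize(np.hstack(a),None,fx=.714,fy=.714) if 0 else np.vstack(a)[:, :] if 0 else a[0]); cv2.imwrite("pics/b.png",a[1])
for c in("side","top"):
  K=get_calibration(c);print(c,K)
  W=np.linalg.inv(np.array(K["world_to_cam"]))
  for t in("case","lid","canister","jar","cap","ring"):
    for d in boxes_of(c,t):
      p=W@np.append(d["centre"],1);print(t,round(d["conf"],2),p[:3].round())
E
```

```text
pics
{'clock': 0.0, 'qpos': array([ 1.10563252e+00,  3.53640110e-01,  1.63415810e+00, -3.65201938e-05,
        1.15522221e+00, -2.37639672e-03]), 'qvel': array([ 7.96489595e-04,  1.13782298e-03,  4.25558722e-06, -2.16187431e-04,
        2.91172539e-04, -1.72329270e-03]), 'joint_efforts': array([-3.76557262e-03, -6.05278659e+01, -3.42047095e+01, -5.68002622e-05,
        9.59426514e-03,  8.03983312e-05]), 'eef_pos': array([278.78389725, 558.77703447, 201.95649188]), 'tcp_rot': array([-3.14016482e+00,  2.99976632e-05,  2.67882003e+00]), 'contact_force': array([ 0.38574806,  0.64022535, -0.01882574]), 'wrist_torque': array([-0.0415829 ,  0.00357038,  0.01742639]), 'opening': 0.9994642457378718}
side {'intrinsics': array([[420.19818047,   0.        , 286.22336472],
       [  0.        , 420.19818047, 210.58622521],
       [  0.        ,   0.        ,   1.        ]]), 'k1': -0.00475220956521894, 'world_to_cam': array([[ 8.35868753e-01, -5.48761673e-01,  1.35666670e-02,
        -5.14772565e+02],
       [-3.49568460e-01, -5.51189668e-01, -7.57622493e-01,
         3.03752038e+02],
       [ 4.
[... 488 characters left out ...]
        ,   0.        ,   1.        ]]), 'k1': 0.04247033314016695, 'world_to_cam': array([[-1.01534722e-03, -9.99921291e-01, -1.25052080e-02,
         5.46746458e+01],
       [-9.92958170e-01,  2.48950177e-03, -1.18439334e-01,
         6.56277652e+02],
       [ 1.18461144e-01,  1.22968914e-02, -9.92882543e-01,
         1.05950357e+03],
       [ 0.00000000e+00,  0.00000000e+00,  0.00000000e+00,
         1.00000000e+00]])}
case 0.78 [790.  17.  72.]
case 0.66 [580.  18.  52.]
case 0.36 [530. 126.  18.]
lid 0.85 [632.  32. 210.]
lid 0.61 [789.  19.  72.]
lid 0.19 [580.  18.  52.]
canister 0.74 [488. 207. 111.]
jar 0.58 [ 599. -189.   86.]
cap 0.51 [ 609. -109.   31.]
ring 0.72 [530. 128.  20.]
```

View pics/a.png

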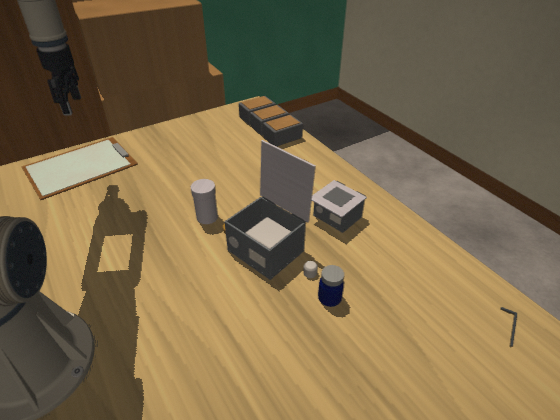

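View pics/b.png

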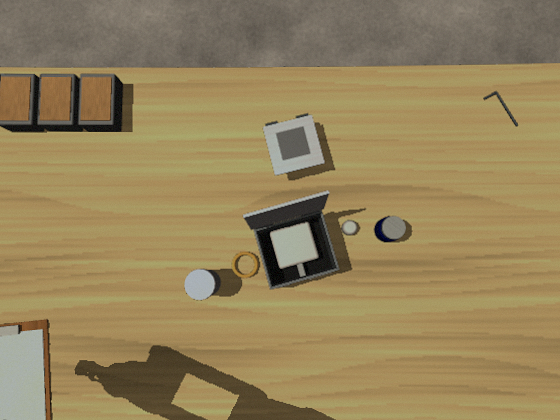

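The side view shows our open case at (265,238) with its lid at (287,180). The smaller closed case at (340,205) is a look-alike. In the top view ours is at (297,247), lid edge (245,213)–(328,193), and the closed look-alike is at (293,145). I choose the open one and check it in a close crop.

```bash
python3 - <<'E'
import cv2
b=cv2.imread("pics/b.png")[180:300,225:425]
cv2.imwrite("pics/c.png",cv2.resize(b,None,fx=4,fy=4,interpolation=cv2.INTER_CUBIC))
E
```

```text
(no output)
```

View pics/c.png

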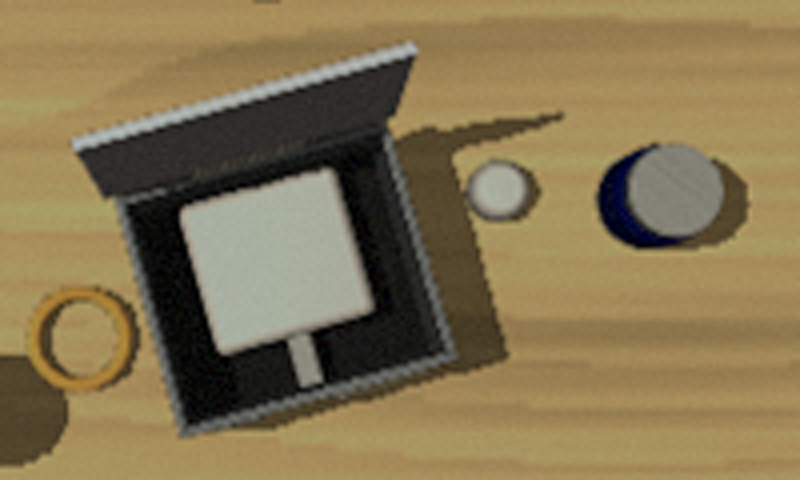

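The crop shows the open case with rim corners at (181,433), (455,355), (388,130) and (118,203). The lid's free edge runs from (78,150) to (415,55).

```bash
cat > h.py <<'E'
import numpy as np,cv2
from rig import *
def ray(c,px,z):
    K=get_calibration(c);W=np.array(K["world_to_cam"]);A=np.array(K["intrinsics"])
    d=np.linalg.inv(A)@np.array([px[0],px[1],1.]);u=d[:2].copy();s=u.copy()
    for _ in range(10): s=u/(1+K["k1"]*(s@s))
    R=W[:3,:3];o=-R.T@W[:3,3];v=R.T@np.array([s[0],s[1],1]);return o+v*(z-o[2])/v[2]
E
python3 - <<'E'
from h import *
f=lambda x,y,z:ray("top",(225+(x+.5)/4-.5,180+(y+.5)/4-.5),z)
FL,FR,BR,BL=[f(*p,100) for p in((181,433),(455,355),(388,130),(118,203))]
print(FL,FR,BR,BL,np.linalg.norm(FL-FR),np.linalg.norm(BR-FR),np.linalg.norm(BL-FL))
yw=np.arctan2(*(FL-FR)[[1,0]])-np.pi/2;print("yaw",yw, np.arctan2(*(BR-FR)[[1,0]]),np.arctan2(*(BL-FL)[[1,0]]))
a,b=f(78,150,259),f(415,55,259);print(a,b,np.linalg.norm(a-b),np.arctan2(*(a-b)[[1,0]])-np.pi/2)
ex=np.array([np.cos(yw),np.sin(yw),0]);ey=np.array([-np.sin(yw),np.cos(yw),0])
c=(FL+FR)/2+65*ex;print("c",c)
for q in(a,b,BR,BL):print("rel",(q-c)@ex,(q-c)@ey)
E
```

```text
[480.7576149   67.35171762 100.        ] [520.66078835 -74.70871288 100.        ] [638.0567123  -41.48386397 100.        ] [599.85214763 100.52038551 100.        ] 147.5582229716594 122.00694056702528 123.6271339743969
yaw 0.2738326288468167 0.2758026447327435 0.2716237620519063
[612.16225404 109.11537241 259.        ] [654.48039601 -41.34783666 259.        ] 156.30099943102266 0.2741696956082993
c [563.28740158  13.89901328 100.        ]
rel 72.80256740179782 78.45184782658575
rel 72.85525127249491 -77.84914272544599
rel 57.00670381491578 -73.53875603018783
rel 58.62683238040735 73.50603583670407
```

```bash
cat >> h.py <<'E'
from scipy.spatial.transform import Rotation as Ro
yw=.274;ex=np.array([np.cos(yw),np.sin(yw),0]);ey=np.array([-np.sin(yw),np.cos(yw),0]);ez=np.array([0,0,1.])
H=np.array([625,31,0.])
def goal(al): # tilt deg below horizontal
    al=np.radians(al);z=np.cos(al)*ex-np.sin(al)*ez;return Ro.from_matrix(np.c_[np.cross(ey,z),ey,z])
def pt(a,w,l=0): return H+a*ex+l*ey+w*ez
def rows(p,R,n,nr=None):
    s=sense();p0=s["eef_pos"];R0=Ro.from_euler("xyz",s["tcp_rot"]);nr=nr or n
    rv=(R0.inv()*R).as_rotvec();Rc=R0
    for i in range(n):
        t=np.degrees(rv)/nr if i<nr else np.zeros(3)
        print(Rc.inv().apply((p-p0)/n).round(1).tolist(),t.round(1).tolist())
        Rc=Rc*Ro.from_rotvec(np.radians(t))
def where():
    s=sense();d=s["eef_pos"]-H;R=Ro.from_euler("xyz",s["tcp_rot"])
    print("t",s["clock"],"a,l,w",[round(float(d@e),1) for e in(ex,ey,ez)],"z",[round(float(R.as_matrix()[:,2]@e),3) for e in(ex,ey,ez)],"F",s["contact_force"].round(1),"q",s["qpos"].round(2))
E
python3 -c "
from h import *
rows(pt(50,330),goal(60),14,8);where()"
```

```text
[-41.6, -20.3, -9.1] [-1.4, -3.6, -5.2]
[-40.1, -23.8, -7.1] [-1.4, -3.6, -5.2]
[-38.2, -27.2, -5.2] [-1.4, -3.6, -5.2]
[-35.9, -30.4, -3.6] [-1.4, -3.6, -5.2]
[-33.2, -33.5, -2.2] [-1.4, -3.6, -5.2]
[-30.2, -36.3, -1.1] [-1.4, -3.6, -5.2]
[-26.8, -38.8, -0.2] [-1.4, -3.6, -5.2]
[-23.2, -41.1, 0.4] [-1.4, -3.6, -5.2]
[-19.4, -43.0, 0.7] [0.0, 0.0, 0.0]
[-19.4, -43.0, 0.7] [0.0, 0.0, 0.0]
[-19.4, -43.0, 0.7] [0.0, 0.0, 0.0]
[-19.4, -43.0, 0.7] [0.0, 0.0, 0.0]
[-19.4, -43.0, 0.7] [0.0, 0.0, 0.0]
[-19.4, -43.0, 0.7] [0.0, 0.0, 0.0]
t 0.7 a,l,w [-190.1, 602.2, 202.7] z [0.0, 0.0, -1.0] F [ 0.   0.5 -0.2] q [ 1.11  0.35  1.63  0.    1.16 -0.  ]
```

{"op": "servo_tool", "data": {"rows": [[0,[-41.6,-20.3,-9.1],[-1.4,-3.6,-5.2]],[0,[-40,-23.8,-7],[-1.4,-3.6,-5.2]],[0,[-38,-27,-5],[-1.4,-3.6,-5.2]],[0,[-36,-30.4,-3.6],[-1.4,-3.6,-5.2]],[0,[-33,-33.5,-2.2],[-1.4,-3.6,-5.2]],[0,[-30,-36.3,-1],[-1.4,-3.6,-5.2]],[0,[-27,-38.8,0],[-1.4,-3.6,-5.2]],[0,[-23,-41,0.4],[-1.4,-3.6,-5.2]]], "force": 20}}

```text
clock: 1.7
eef_pos: [505.3, 265.2, 275.7]
tcp_rot: [-3.139, 0.53, -2.856]
contact_force: [0.9, 0.1, -1.1]
opening: -0.001
```

```bash
python3 -c "
from h import *
where();rows(pt(50,330),goal(60),6,4)"
```

```text
t 1.7 a,l,w [-51.9, 257.8, 275.7] z [0.506, 0.004, -0.863] F [ 0.9  0.1 -1.1] q [ 0.58 -0.06  2.07 -0.25  0.63 -1.11]
[-18.8, -43.2, 0.6] [0.1, 0.1, 0.1]
[-18.9, -43.1, 0.6] [0.1, 0.1, 0.1]
[-19.0, -43.1, 0.6] [0.1, 0.1, 0.1]
[-19.1, -43.0, 0.6] [0.1, 0.1, 0.1]
[-19.2, -43.0, 0.7] [0.0, 0.0, 0.0]
[-19.2, -43.0, 0.7] [0.0, 0.0, 0.0]
```

{"op": "servo_tool", "data": {"rows": [[0,[-19,-43,0.6],[0,0,0]],[0,[-19,-43,0.6],[0,0,0]],[0,[-19,-43,0.6],[0,0,0]],[0,[-19,-43,0.6],[0,0,0]],[0,[-19,-43,0.6],[0,0,0]],[0,[-19,-43,0.6],[0,0,0]],[0,[0,0,0],[0,0,0]]]}}

```text
clock: 2.58
eef_pos: [674.4, 43.4, 330.2]
tcp_rot: [-3.14, 0.529, -2.863]
contact_force: [-1.3, -0.0, -0.0]
opening: -0.002
```

```bash
python3 -c "
from h import *
where();rows(pt(55,246),goal(60),4,4)
cv2.imwrite('pics/d.png',np.vstack([cv2.resize(grab_frame('side')[60:270,180:390],(560,560))])); 
cv2.imwrite('pics/w.png',grab_frame('wrist'))"
```

```text
t 2.575 a,l,w [50.9, -1.4, 330.2] z [0.504, 0.001, -0.863] F [-1.3 -0.  -0. ] q [-0.02  0.08  1.81  0.21  0.76 -1.99]
[9.7, 0.4, 18.7] [0.0, 0.1, 0.1]
[9.7, 0.4, 18.7] [0.0, 0.1, 0.1]
[9.7, 0.4, 18.7] [0.0, 0.1, 0.1]
[9.7, 0.4, 18.7] [0.0, 0.1, 0.1]
```

View pics/d.png

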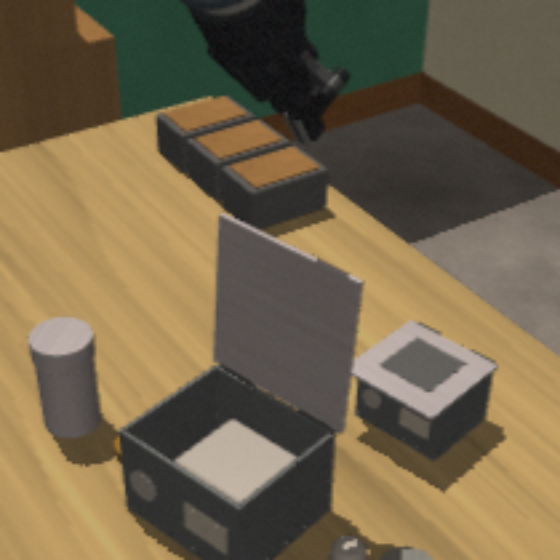

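View pics/w.png

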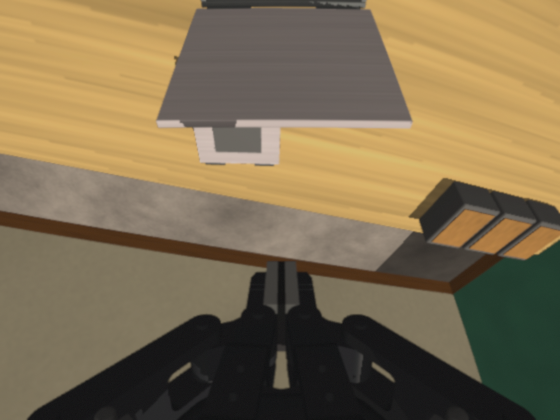

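The side crop shows the closed fingers at (310,130), above and behind the lid's top edge, (222,218)–(358,283). In the wrist view the lid's top edge runs (160,124)–(410,124), centred on the fingers at column 282. I check where that edge is, then descend behind it.

```bash
python3 -c "
from h import *
for p,z in(((160,121.5),259),((409,121.5),259),((160,126),260),((409,126),260),((195,9),102),((374,10),102)):
  d=ray('wrist',p,z)-H;print(p,d@ex,d@ey)"
```

```text
(160, 121.5) 9.595472769506598 -73.80608521945462
(409, 121.5) 8.868382254791301 79.85907913116947
(160, 126) 12.218746336406717 -74.23996938461356
(409, 126) 11.493155355851073 80.34515404470028
(195, 9) -4.1250678331269945 -77.30991361597302
(374, 10) -4.158018944056554 85.70957729700979
```

{"op": "servo_tool", "data": {"rows": [[0,[9.7,0,18.7],[0,0,0]],[0,[9.7,0,18.7],[0,0,0]],[0,[9.7,0,18.7],[0,0,0]],[0,[9.7,0,18.7],[0,0,0]],[0,[0,0,0],[0,0,0]]]}}

```text
clock: 3.3
eef_pos: [674.4, 48.5, 242.9]
tcp_rot: [3.141, 0.523, -2.86]
contact_force: [0.6, 0.5, 0.4]
opening: -0.0
```

```bash
python3 -c "
from h import *
where();cv2.imwrite('pics/e.png',cv2.resize(grab_frame('side')[60:270,180:390],(560,560)))"
```

```text
t 3.3 a,l,w [52.2, 3.5, 242.9] z [0.5, 0.005, -0.866] F [0.6 0.5 0.4] q [-0.01  0.16  1.91  0.27  0.58 -2.05]
```

View pics/e.png

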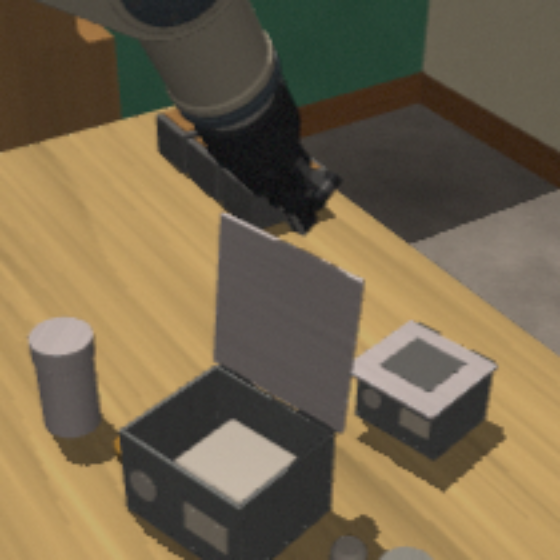

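The fingertip at (305,232) is just above and behind the lid edge. The wrist rays put that edge about 10 mm behind the hinge, so the lid stands at about 1.64 rad. Now I pull it gently towards the robot.

{"op": "servo_tool", "data": {"rows": [[0,[6.5,0,-3.8],[0,0,0]],[0,[6.5,0,-3.8],[0,0,0]],[0,[6.5,0,-3.8],[0,0,0]],[0,[6.5,0,-3.8],[0,0,0]],[0,[6.5,0,-3.8],[0,0,0]],[0,[6.5,0,-3.8],[0,0,0]]]}}

```text
clock: 4.1
eef_pos: [632.5, 34.5, 245.2]
tcp_rot: [-3.141, 0.527, -2.861]
contact_force: [0.7, 1.1, 0.4]
opening: 0.001
```

```bash
python3 -c "
from h import *
where()
m=grab_frame('wrist');cv2.imwrite('pics/f.png',m);d=trace('wrist','lid')
for q in d[:2]:
  ys,xs=np.nonzero(q['mask']);print(q['conf'],xs.min(),xs.max(),ys.min(),ys.max());r=[ys[xs==c].max() for c in (230,340) if (xs==c).any()];print(r)
  for y,c in zip(r,(230,340)):
    e=ray('wrist',(c,y),260)-H;print(e@ex)
"
```

```text
t 4.1 a,l,w [8.2, 1.3, 245.2] z [0.503, 0.003, -0.864] F [0.7 1.1 0.4] q [-0.04  0.09  1.99  0.3   0.57 -2.1 ]
0.96 142 422 96 284
[np.int64(283), np.int64(283)]
14.974459596496958
14.73328210216331
```

View pics/f.png

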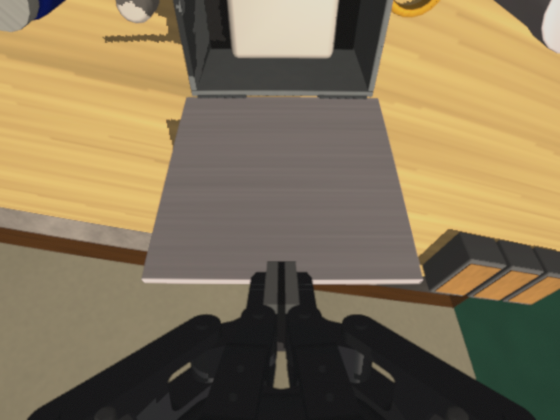

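The wrist view shows the lid edge at row 283, with the finger tip (282,263) drawn over the lid. The lid seems not to have moved, so I check where the fingertip really is.

```bash
cat >> h.py <<'E'
def proj(c,p):
    K=get_calibration(c);W=np.array(K["world_to_cam"]);q=W[:3,:3]@p+W[:3,3];u=q[:2]/q[2];u=u*(1+K["k1"]*(u@u));A=K["intrinsics"];return (A@np.append(u,1))[:2].round(1),q[2].round()
E
python3 -c "
from h import *
P=np.array([674.4,48.5,242.9]);u,_=proj('side',P);print('tcp in pic e',(u-[180,60])/.375)
T=sense()['eef_pos'];print('wrist tcp',proj('wrist',T))
for a,l,w in((12,0,260),(-20,0,260),(0,80,100),(0,-80,100)):print((a,l,w),proj('wrist',pt(a,w,l)),(proj('side',pt(a,w,l))[0]-[180,60])/.375)
u=(proj('side',T)[0]-[180,60])/.375;print('tcp now in crop',u)
cv2.imwrite('pics/g.png',cv2.resize(grab_frame('side')[110:215,230:335],(630,600)))
print('scale 6,5.71')"
```

```text
tcp in pic e [312.  240.8]
wrist tcp (array([281.9, 253.5]), np.float64(190.0))
(12, 0, 260) (array([279.4, 280.6]), np.float64(183.0)) [285.6 244. ]
(-20, 0, 260) (array([279.5, 247.5]), np.float64(159.0)) [260.53333333 259.46666667]
(0, 80, 100) (array([375.4, 101.8]), np.float64(279.0)) [213.33333333 358.13333333]
(0, -80, 100) (array([184.2, 100.9]), np.float64(278.0)) [341.06666667 431.73333333]
tcp now in crop [281.06666667 260.        ]
scale 6,5.71
```

View pics/g.png

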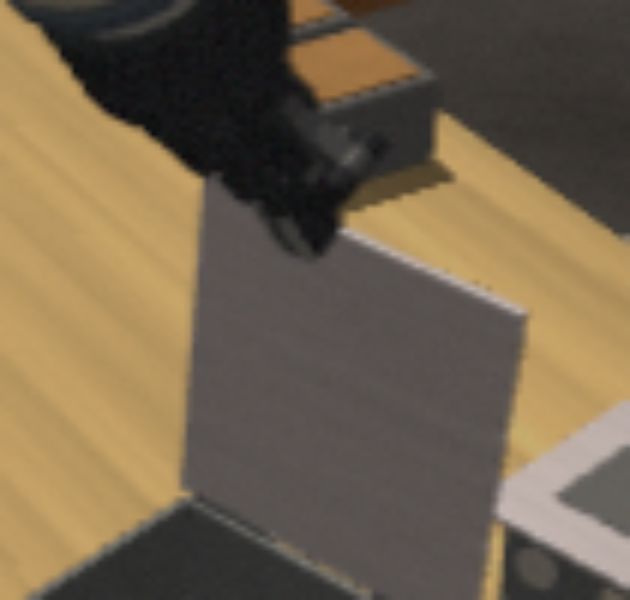

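```bash
python3 -c "
from h import *
s=sense();T=s['eef_pos'];R=Ro.from_euler('xyz',s['tcp_rot']).as_matrix()
for b in(0,5,10,15,20):
  print(b,[ (proj('wrist',T-b*R[:,2]+o*R[:,0])[0][1], ((proj('side',T-b*R[:,2]+o*R[:,0])[0]-[230,110])*[6,5.714]).round()) for o in(11,0,-11)])
"
```

```text
0 [(np.float64(235.6), array([317., 293.])), (np.float64(253.5), array([334., 271.])), (np.float64(270.7), array([350., 250.]))]
5 [(np.float64(239.3), array([313., 286.])), (np.float64(257.6), array([329., 265.])), (np.float64(275.1), array([346., 243.]))]
10 [(np.float64(243.2), array([308., 279.])), (np.float64(261.9), array([325., 258.])), (np.float64(279.8), array([341., 237.]))]
15 [(np.float64(247.3), array([304., 273.])), (np.float64(266.4), array([321., 251.])), (np.float64(284.7), array([338., 230.]))]
20 [(np.float64(251.7), array([300., 266.])), (np.float64(271.2), array([317., 245.])), (np.float64(289.8), array([334., 223.]))]
```

The fingers end about 15 mm short of the nominal TCP, so the tip passed just over the lid edge without touching it. I go back over, steepen the tool to 75° and reach deeper behind the lid.

{"op": "servo_tool", "data": {"rows": [[0,[0,0,-35],[0,0,0]],[0,[0,0,0],[0,7.5,0]],[0,[-31,0,8.4],[0,7.5,0]],[0,[-31,0,8.4],[0,0,0]],[0,[4.6,0,17],[0,0,0]],[0,[4.6,0,17],[0,0,0]],[0,[4.6,0,17],[0,0,0]],[0,[0,0,0],[0,0,0]]]}}

```text
clock: 5.25
eef_pos: [675.8, 47.2, 224.6]
tcp_rot: [3.141, 0.262, -2.861]
contact_force: [-0.4, -0.9, -0.4]
opening: 0.001
```

```bash
python3 -c "
from h import *
where()
grab_frame('wrist');d=trace('wrist','lid')
for q in d[:1]:
  ys,xs=np.nonzero(q['mask']);r=[ys[xs==c].max() for c in (210,360)];print(r,ys[xs==282].max())
  for y,c in zip(r,(210,360)):
    e=ray('wrist',(c,y),260)-H;print(e@ex)
"
```

```text
t 5.25 a,l,w [53.2, 1.8, 224.6] z [0.259, 0.002, -0.966] F [-0.4 -0.9 -0.4] q [ 0.03  0.28  1.71  0.08  0.89 -1.86]
[np.int64(260), np.int64(259)] 259
29.2630202959206
28.343119394583248
```

```bash
python3 -c "
from h import *
s=cv2.resize(grab_frame('side')[110:215,230:335],(400,400));w=cv2.resize(grab_frame('wrist')[150:350,180:380],(400,400))
cv2.imwrite('pics/i.png',np.hstack([s,w]))"
```

```text
(no output)
```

View pics/i.png

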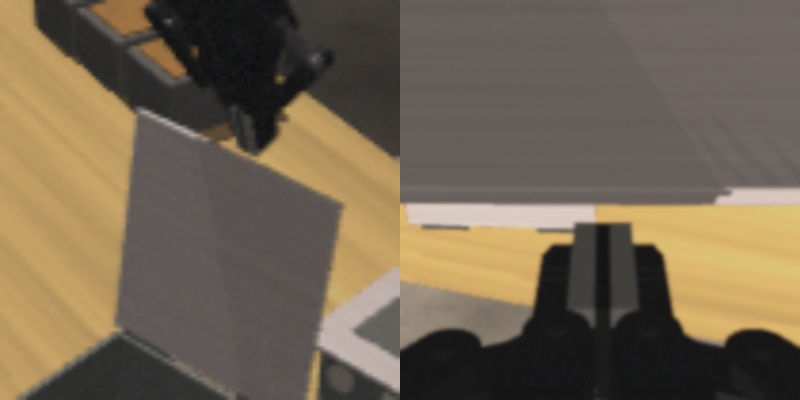

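Side: the tip (255,152) still shows above the edge line. Wrist: the pads end at row ~261, and the lid edge is at row 252, clear in front of them. I turn the tool vertical and go deeper.

{"op": "servo_tool", "data": {"rows": [[0,[0,0,0],[0,7.5,0]],[0,[0,0,0],[0,7.5,0]],[0,[0,0,12],[0,0,0]],[0,[0,0,12],[0,0,0]],[0,[8,0,0],[0,0,0]],[0,[8,0,0],[0,0,0]],[0,[0,0,0],[0,0,0]]]}}

```text
clock: 6.32
eef_pos: [661.7, 42.7, 203.6]
tcp_rot: [-3.141, 0.005, -2.861]
contact_force: [-1.1, -0.6, 0.4]
opening: 0.003
```

```bash
cat >> h.py <<'E'
def look():
    where();grab_frame('wrist');d=trace('wrist','lid')
    if d:
        ys,xs=np.nonzero(d[0]['mask']);print(d[0]['conf'],[(c,ys[xs==c].max()) for c in(210,282,360) if (xs==c).any()])
        for c in(210,360):
            e=ray('wrist',(c,ys[xs==c].max()),260)-H;print('edge a',e@ex)
    grab_frame('side');d=trace('side','lid');ys,xs=np.nonzero(d[0]['mask'])
    print('side',d[0]['conf'],len(xs),xs.min(),ys[xs<=xs.min()+2].min(),xs.max(),ys[xs>=xs.max()-2].min(),ys.min())
    for th in(1.7,1.6,1.5,1.4,1.3):print(th,[proj('side',pt(-160*np.cos(th),100+160*np.sin(th),l))[0].tolist() for l in(80,-80)],end=';')
E
python3 -c "
from h import *
look()"
```

```text
t 6.325 a,l,w [38.5, 1.4, 203.6] z [0.005, -0.001, -1.0] F [-1.1 -0.6  0.4] q [ 0.06  0.41  1.55  0.    1.18 -1.79]
0.97 [(210, np.int64(284)), (282, np.int64(284)), (360, np.int64(285))]
edge a 23.971451162348377
edge a 24.118864455645316
side 0.8 1132 313 193 363 195 181
1.7 [[264.2, 138.3], [317.1, 163.8]];1.6 [[259.5, 140.4], [312.7, 166.4]];1.5 [[254.8, 143.2], [308.1, 169.7]];1.4 [[250.0, 146.6], [303.4, 173.6]];1.3 [[245.3, 150.6], [298.7, 178.2]];
```

The lid now covers the fingertip, so the finger is behind it. In the side view the lid corners (264,141) and (317,165) fit θ≈1.7. Pull.

{"op": "servo_tool", "data": {"rows": [[0,[8,0,0],[0,0,0]],[0,[8,0,0],[0,0,0]],[0,[8,0,0],[0,0,0]],[0,[8,0,0],[0,0,0]],[0,[8,0,0],[0,0,0]],[0,[8,0,0],[0,0,0]]]}}

```text
clock: 7.28
eef_pos: [615.6, 29.6, 202.5]
tcp_rot: [-3.141, 0.003, -2.861]
contact_force: [1.5, 0.3, 0.5]
opening: -0.004
```

```bash
sed -i "s/d=trace('side','lid');/d=[q for q in trace('side','lid') if np.nonzero(q['mask'])[1].min()<290];/" h.py
python3 -c "
from h import *
look()"
```

```text
t 7.275 a,l,w [-9.5, 1.2, 202.5] z [0.003, -0.0, -1.0] F [1.5 0.3 0.5] q [ 0.05  0.34  1.66  0.    1.14 -1.81]
0.76 [(210, np.int64(314))]
edge a -11.752547259815145Traceback (most recent call last):
  File "<string>", line 3, in <module>
    look()
    ~~~~^^
  File "h.py", line 31, in look
    e=ray('wrist',(c,ys[xs==c].max()),260)-H;print('edge a',e@ex)
                     ~~~~~~~~~~~~~^^
    return umr_maximum(a, axis, None, out, keepdims, initial, where)
ValueError: zero-size array to reduction operation maximum which has no identity
```

The lid's outer edge is now at a≈-12 mm, so θ≈1.46 and it is following the finger. Before tipping it further, I fit the arm's kinematics to the recorded poses to check the carry path is reachable.

```bash
cat > ik.py <<'E'
from h import *
D=[([1.106,.353,1.633],(279,559,202.7),(0,0,-1)),([.58,-.06,2.07],(505.3,265.2,275.7),(.506,.004,-.863)),([-.02,.08,1.81],(674.4,43.4,330.2),(.504,.001,-.863)),([-.01,.16,1.91],(674.4,48.5,242.9),(.5,.005,-.866)),([-.04,.09,1.99],(632.5,34.5,245.2),(.503,.003,-.864)),([.03,.28,1.71],(675.8,47.2,224.6),(.259,.002,-.966)),([.06,.41,1.55],(661.7,42.7,203.6),(.005,-.001,-1)),([.05,.34,1.66],(615.6,29.6,202.5),(.003,0,-1))]
A=[];B=[]
for q,T,z in D:
    z=z[0]*ex+z[1]*ey+z[2]*ez;u=np.array([np.cos(q[0]),np.sin(q[0]),0]);s,c=np.sin,np.cos;f=q[1]+q[2]
    A+=[[1,0,s(q[1]),s(f),c(f),z@u],[0,1,c(q[1]),c(f),-s(f),z[2]]];B+=[np.dot(T,u),T[2]]
x,res,rk,_=np.linalg.lstsq(np.array(A),np.array(B),rcond=None);print(x.round(),np.abs(np.array(A)@x-B).max(),rk)
from scipy.optimize import least_squares
r0,h,L1,L2,e,Lt=x
for al in(45,52,60):
    z=np.cos(np.radians(al))*ex-np.sin(np.radians(al))*ez;xt=np.cross(ey,z)
    for th in(1.2,.9,.5,0):
        T=pt(-160*np.cos(th),100+160*np.sin(th))+45*z+11*xt;W=T-Lt*z;R=np.hypot(W[0],W[1])
        F=lambda q:[r0+L1*np.sin(q[0])+L2*np.sin(q[0]+q[1])+e*np.cos(q[0]+q[1])-R,h+L1*np.cos(q[0])+L2*np.cos(q[0]+q[1])-e*np.sin(q[0]+q[1])-W[2]]
        o=least_squares(F,[0,2.1]);q=o.x;f=q.sum();q1=np.arctan2(W[1],W[0]);fd=np.array([np.sin(f)*np.cos(q1),np.sin(f)*np.sin(q1),np.cos(f)])
        print(al,th,'T',[(T-H)@k for k in(ex,ez)],'q',q1.round(2),q.round(2),'q5',np.arccos(fd@z).round(2),'resid',o.cost.round(2),'above?',(np.arccos(z[2])-f).round(2))
E
python3 ik.py
```

```text
[-13. 286. 560. 505.  44. 364.] 2.732730104201835 6
45 1.2 T [np.float64(-33.93561015592511), np.float64(209.52827400830952)] q -0.14 [0.04 2.29] q5 0.3 resid 0.0 above? 0.03
45 0.9 T [np.float64(-75.41596436296368), np.float64(185.73432579395066)] q -0.19 [0.03 2.38] q5 0.32 resid 0.0 above? -0.05
45 0.5 T [np.float64(-116.37157934211702), np.float64(137.1101064302258)] q -0.26 [0.09 2.48] q5 0.39 resid 0.0 above? -0.22
45 0 T [np.float64(-135.95836943965736), np.float64(60.40202025355334)] q -0.3 [0.32 2.55] q5 0.57 resid 0.0 above? -0.52
52 1.2 T [np.float64(-38.94059261628706), np.float64(206.89349361387144)] q -0.11 [0.04 2.21] q5 0.35 resid 0.0 above? 0.23
52 0.9 T [np.float64(-80.42094682332562), np.float64(183.09954539951258)] q -0.15 [0.01 2.3 ] q5 0.33 resid 0.0 above? 0.16
52 0.5 T [np.float64(-121.37656180247897), np.float64(134.47532603578776)] q -0.21 [0.06 2.41] q5 0.3 resid 0.0 above? 0.01
52 0 T [np.float64(-140.9633519000193), np.float64(57.767239859115264)] q -0.24 [0.25 2.49] q5 0.37 resid 0.0 above? -0.27
60 1.2 T [np.float64(-45.003520157896645), np.float64(204.65511058445645)] q -0.07 [0.06 2.12] q5 0.49 resid 0.0 above? 0.44
60 0.9 T [np.float64(-86.4838743649352), np.float64(180.8611623700976)] q -0.11 [0.03 2.22] q5 0.45 resid 0.0 above? 0.37
60 0.5 T [np.float64(-127.43948934408856), np.float64(132.23694300637274)] q -0.16 [0.05 2.33] q5 0.34 resid 0.0 above? 0.23
60 0 T [np.float64(-147.02627944162884), np.float64(55.52885682970026)] q -0.19 [0.21 2.42] q5 0.23 resid 0.0 above? -0.01
```

The path is reachable. A tilt of about 65° keeps clear of the wrist limits. Now the final pull, then up over the top and round to the front with a tilt to 65°.

{"op": "servo_tool", "data": {"rows": [[0,[7,0,0],[0,0,0]],[0,[7,0,0],[0,0,0]],[0,[7,0,0],[0,0,0]],[0,[0,0,-40],[0,0,0]],[0,[0,0,-40],[0,0,0]],[0,[55,0,0],[0,-8.3,0]],[0,[49.5,0,-7.2],[0,-8.3,0]],[0,[-2.4,0,44.5],[0,-8.4,0]]]}}

```text
clock: 8.38
eef_pos: [508.9, -1.9, 245.0]
tcp_rot: [-3.135, 0.453, -2.86]
contact_force: [1.0, 1.8, -0.8]
opening: 0.002
```

```bash
cat >> h.py <<'E'
def side_lid():
    m=grab_frame('side');d=[q for q in trace('side','lid') if np.nonzero(q['mask'])[1].min()<290]
    if not d: print('no lid');return m
    ys,xs=np.nonzero(d[0]['mask']);print('mask',len(xs),'x',xs.min(),xs.max(),'y',ys.min(),ys.max())
    M=d[0]['mask'];best=[]
    for th in np.arange(0,1.75,.05):
        P=np.float32([proj('side',pt(-r*np.cos(th),100+r*np.sin(th),l))[0] for r,l in((0,80),(160,80),(160,-80),(0,-80))])
        Q=np.zeros(M.shape,np.uint8);cv2.fillPoly(Q,[P.round().astype(int)],1);best.append(((Q.astype(bool)&M).sum()/(Q.astype(bool)|M).sum(),round(th,2)))
    print(sorted(best)[::-1][:3]);return m
E
python3 -c "
from h import *
where();side_lid()"
```

```text
t 8.375 a,l,w [-120.7, -0.3, 245.0] z [0.438, -0.003, -0.899] F [ 1.   1.8 -0.8] q [-0.13 -0.1   2.15  0.27  0.69 -2.16]
mask 1386 x 245 307 y 165 220
[(np.float64(0.8955631399317406), np.float64(1.15)), (np.float64(0.7731384829505915), np.float64(1.1)), (np.float64(0.7469244288224957), np.float64(1.2))]
```

{"op": "servo_tool", "data": {"rows": [[0,[0,0,36],[0,0,0]],[0,[0,0,36],[0,0,0]],[0,[3.1,0,0.8],[0,0,0]],[0,[3.1,0,0.8],[0,0,0]],[0,[3.1,0,0.8],[0,0,0]],[0,[3.1,0,0.9],[0,0,0]],[0,[3.1,0,0.9],[0,0,0]]]}}

```text
clock: 9.35
eef_pos: [527.0, 4.0, 165.1]
tcp_rot: [-3.141, 0.441, -2.861]
contact_force: [-0.1, -0.5, 0.4]
opening: -0.003
```

```bash
python3 -c "
from h import *
where();m=side_lid()
cv2.imwrite('pics/j.png',cv2.resize(m[110:260,200:350],(600,600)))"
```

```text
t 9.35 a,l,w [-101.6, 0.5, 165.1] z [0.426, 0.002, -0.905] F [-0.1 -0.5  0.4] q [-0.11  0.06  2.2   0.35  0.49 -2.24]
mask 261 x 257 308 y 194 222
[(np.float64(0.5234159779614325), np.float64(0.8)), (np.float64(0.35765124555160144), np.float64(0.75)), (np.float64(0.25605095541401274), np.float64(0.7))]
```

View pics/j.png

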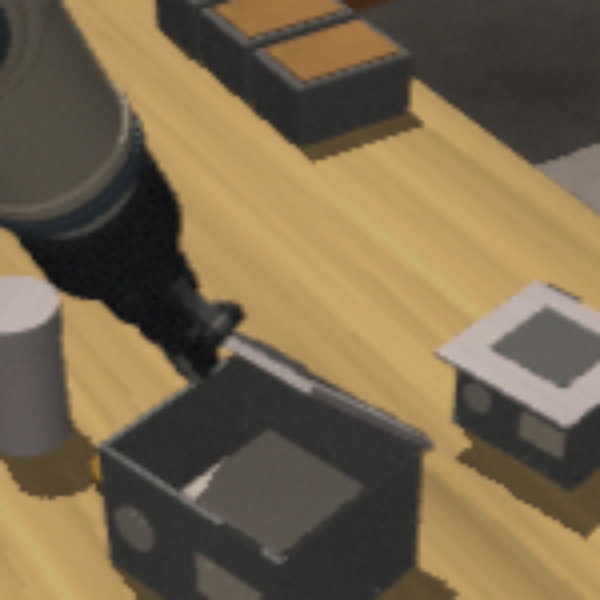

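The side view shows the lid edge-on, from (225,345) to (430,445), θ≈0.8, with the finger under its front edge at (205,375). I hold briefly to see that it is carried.

{"op": "servo_tool", "data": {"rows": [[0,[0,0,0],[0,0,0]],[0,[0,0,0],[0,0,0]],[0,[0,0,0],[0,0,0]],[0,[0,0,0],[0,0,0]]]}}

```text
clock: 9.95
eef_pos: [527.1, 4.1, 164.7]
tcp_rot: [-3.141, 0.44, -2.861]
contact_force: [-1.8, 0.5, 0.5]
opening: -0.002
```

```bash
python3 -c "
from h import *
where();m=side_lid();where();grab_frame('top')
K=get_calibration('top')
d=trace('top','lid');d=[q for q in d if np.nonzero(q['mask'])[0].mean()>170]
if d:
  M=d[0]['mask'];ys,xs=np.nonzero(M);print(len(xs),xs.min(),xs.max(),ys.min(),ys.max())
  for th in(.9,.8,.7,.6,.5,.4,.2):print(th,[proj('top',pt(-160*np.cos(th),100+160*np.sin(th),l))[0].tolist() for l in(80,-80)])
"
```

```text
t 9.95 a,l,w [-101.5, 0.6, 164.7] z [0.426, 0.003, -0.905] F [-1.8  0.5  0.5] q [-0.11  0.06  2.2   0.35  0.49 -2.24]
mask 270 x 257 307 y 193 221
[(np.float64(0.518918918918919), np.float64(0.8)), (np.float64(0.3379549393414211), np.float64(0.75)), (np.float64(0.24536082474226803), np.float64(0.9))]
t 10.05 a,l,w [-101.5, 0.6, 164.7] z [0.426, 0.002, -0.905] F [-1.4 -1.1  1.2] q [-0.11  0.06  2.2   0.35  0.49 -2.24]
4562 251 344 208 282
0.9 [[260.5, 276.0], [344.8, 252.1]]
0.8 [[262.5, 282.2], [345.9, 258.5]]
0.7 [[264.4, 287.7], [346.8, 264.3]]
0.6 [[266.0, 292.5], [347.5, 269.2]]
0.5 [[267.4, 296.4], [347.8, 273.4]]
0.4 [[268.6, 299.4], [347.9, 276.8]]
0.2 [[270.3, 303.0], [347.2, 281.1]]
```

It stays at 0.8, so the finger is carrying it. Now I lower it along the arc at about 0.18 rad/s.

{"op": "servo_tool", "data": {"rows": [[0,[3.3,0,1.2],[0,0,0]],[0,[3.3,0,1.2],[0,0,0]],[0,[3.2,0,1.3],[0,0,0]],[0,[3.2,0,1.4],[0,0,0]],[0,[3.2,0,1.5],[0,0,0]],[0,[3.1,0,1.6],[0,0,0]],[0,[3.1,0,1.6],[0,0,0]],[0,[3.1,0,1.7],[0,0,0]]]}}

```text
clock: 11.15
eef_pos: [509.4, -1.0, 143.2]
tcp_rot: [-3.141, 0.44, -2.861]
contact_force: [-1.7, -0.1, 0.8]
opening: -0.005
```

{"op": "servo_tool", "data": {"rows": [[0,[3.1,0,1.7],[0,0,0]],[0,[3.0,0,1.8],[0,0,0]],[0,[3.0,0,1.9],[0,0,0]],[0,[2.9,0,2.0],[0,0,0]],[0,[2.9,0,2.0],[0,0,0]],[0,[2.8,0,2.1],[0,0,0]],[0,[2.8,0,2.1],[0,0,0]],[0,[2.7,0,2.2],[0,0,0]]]}}

```text
clock: 12.15
eef_pos: [495.7, -4.9, 119.0]
tcp_rot: [-3.141, 0.44, -2.861]
contact_force: [-3.1, -0.3, 0.6]
opening: -0.001
```

```bash
cat >> h.py <<'E'
def st():
    where();s=sense();d=s["eef_pos"]-H;c=(d@ex-9,d[2]+45.4);print('contact',c,'th',np.arctan2(c[1]-100,-c[0]),'rad',np.hypot(c[0],c[1]-100));side_lid()
E
python3 -c "
from h import *
st()"
```

```text
t 12.15 a,l,w [-134.2, 0.4, 119.0] z [0.426, 0.003, -0.905] F [-3.1 -0.3  0.6] q [-0.14  0.1   2.3   0.5   0.38 -2.43]
contact (np.float64(-143.17991875150952), np.float64(164.351835220085)) th 0.42239424785107765 rad 156.97658369923153
mask 1546 x 235 307 y 194 231
[(np.float64(0.8004350190320827), np.float64(0.45)), (np.float64(0.7653119633657699), np.float64(0.5)), (np.float64(0.7134445534838076), np.float64(0.4))]
```

{"op": "servo_tool", "data": {"rows": [[0,[2.8,0,2.3],[0,0,0]],[0,[2.7,0,2.3],[0,0,0]],[0,[2.6,0,2.4],[0,0,0]],[0,[2.6,0,2.4],[0,0,0]],[0,[2.5,0,2.5],[0,0,0]],[0,[2.4,0,2.6],[0,0,0]],[0,[2.4,0,2.6],[0,0,0]],[0,[2.3,0,2.7],[0,0,0]]]}}

```text
clock: 13.25
eef_pos: [486.2, -7.7, 92.4]
tcp_rot: [-3.141, 0.44, -2.861]
contact_force: [-3.3, -0.7, 0.5]
opening: 0.007
```

```bash
python3 -c "
from h import *
st()"
```

```text
t 13.25 a,l,w [-144.1, 0.3, 92.4] z [0.426, 0.002, -0.905] F [-3.3 -0.7  0.5] q [-0.16  0.15  2.34  0.63  0.31 -2.58]
contact (np.float64(-153.05581061596084), np.float64(137.79172665858184)) th 0.2420727321030423 rad 157.65245246156445
mask 2011 x 232 305 y 195 241
[(np.float64(0.8455913978494624), np.float64(0.3)), (np.float64(0.8156926849203106), np.float64(0.25)), (np.float64(0.8092738407699037), np.float64(0.35))]
```

{"op": "servo_tool", "data": {"rows": [[0,[1.5,0,1.9],[0,0,0]],[0,[1.5,0,1.9],[0,0,0]],[0,[1.5,0,1.9],[0,0,0]],[0,[1.4,0,1.9],[0,0,0]],[0,[1.4,0,2.0],[0,0,0]],[0,[1.4,0,2.0],[0,0,0]],[0,[1.3,0,2.0],[0,0,0]],[0,[1.3,0,2.0],[0,0,0]]]}}

```text
clock: 14.35
eef_pos: [482.4, -8.7, 73.3]
tcp_rot: [-3.141, 0.439, -2.861]
contact_force: [-5.6, -2.3, 0.9]
opening: -0.002
```

{"op": "servo_tool", "data": {"rows": [[0,[1.1,0,1.7],[0,0,0]],[0,[1.1,0,1.7],[0,0,0]],[0,[1.0,0,1.7],[0,0,0]],[0,[1.0,0,1.7],[0,0,0]]]}}

```text
clock: 14.85
eef_pos: [481.4, -9.0, 65.3]
tcp_rot: [-3.141, 0.439, -2.861]
contact_force: [-6.0, -2.8, 0.2]
opening: 0.0
```

```bash
python3 -c "
from h import *
st()"
```

```text
t 14.85 a,l,w [-149.1, 0.3, 65.3] z [0.425, 0.003, -0.905] F [-6.  -2.8  0.2] q [-0.16  0.21  2.37  0.84  0.25 -2.8 ]
contact (np.float64(-158.0963321053217), np.float64(110.68951700988964)) th 0.06751119297020183 rad 158.4573002390893
mask 2606 x 231 306 y 194 252
[(np.float64(0.8692699490662139), np.float64(0.1)), (np.float64(0.8643006263048016), np.float64(0.15)), (np.float64(0.8329229686950405), np.float64(0.2))]
```

θ is about 0.09. The lid's push on the finger has grown to about 6.6 N, and the last joint is at −2.8. I continue slowly, easing back a little and giving joint 6 some relief.

{"op": "servo_tool", "data": {"rows": [[0,[0.8,0,1.1],[0,0,0.7]],[0,[0.8,0,1.1],[0,0,0.7]],[0,[0.8,0,1.1],[0,0,0.7]],[0,[0.8,0,1.1],[0,0,0.7]],[0,[0.8,0,1.1],[0,0,0.7]]]}}

```text
clock: 15.58
eef_pos: [480.7, -8.9, 58.9]
tcp_rot: [3.113, 0.439, -2.929]
contact_force: [-3.8, 2.5, -1.1]
opening: -0.003
```

```bash
python3 -c "
from h import *
st()"
```

```text
t 15.575 a,l,w [-149.8, 0.6, 58.9] z [0.426, 0.003, -0.905] F [-3.8  2.5 -1.1] q [-0.16  0.22  2.37  0.91  0.23 -2.82]
contact (np.float64(-158.77068942452772), np.float64(104.34512960641766)) th 0.027360499081089815 rad 158.83013559031045
mask 2761 x 231 307 y 194 254
[(np.float64(0.8735518040383978), np.float64(0.1)), (np.float64(0.867159858475394), np.float64(0.05)), (np.float64(0.8364423717521652), np.float64(0.15))]
```

{"op": "servo_tool", "data": {"rows": [[0,[0.8,0,1.1],[0,0,0.7]],[0,[0.8,0,1.1],[0,0,0.7]],[0,[0.8,0,1.1],[0,0,0.7]],[0,[0.8,0,1.1],[0,0,0.7]],[0,[0.8,0,1.1],[0,0,0.7]],[0,[0.8,0,1.1],[0,0,0.7]]]}}

```text
clock: 16.42
eef_pos: [479.9, -9.5, 51.3]
tcp_rot: [3.079, 0.437, -3.01]
contact_force: [-0.8, -0.5, -1.5]
opening: -0.001
```

```bash
python3 -c "
from h import *
st()"
```

```text
t 16.425 a,l,w [-150.6, 0.3, 51.3] z [0.427, 0.002, -0.904] F [-0.8 -0.5 -1.5] q [-0.16  0.24  2.38  1.01  0.22 -2.84]
contact (np.float64(-159.64044935863217), np.float64(96.72380169626032)) th -0.020519476678603776 rad 159.67406347541677
mask 2854 x 230 306 y 195 257
[(np.float64(0.8926643378850428), np.float64(0.0)), (np.float64(0.8879641485275288), np.float64(0.05)), (np.float64(0.851029601029601), np.float64(0.1))]
```

The force has fallen to noise and the mask fits θ≈0, so the lid is seated. I peel the finger away slowly, then retreat.

{"op": "servo_tool", "data": {"rows": [[0,[1.5,0,0],[0,0,0.7]],[0,[1.5,0,0],[0,0,0.7]],[0,[1.5,0,0],[0,0,0.7]],[0,[2,0,0],[0,0,0.7]],[0,[4,0,0],[0,0,1]],[0,[6,0,0],[0,0,1]],[0,[8,0,-3],[0,0,1]],[0,[8,0,-3],[0,0,1]]]}}

```text
clock: 17.52
eef_pos: [446.9, -11.7, 42.9]
tcp_rot: [3.024, 0.425, -3.14]
contact_force: [-0.0, 0.3, 0.9]
opening: 0.0
```

```bash
python3 -c "
from h import *
st()"
```

```text
t 17.525 a,l,w [-183.0, 7.1, 42.9] z [0.426, 0.002, -0.905] F [-0.   0.3  0.9] q [-0.19  0.23  2.44  1.24  0.21 -2.98]
contact (np.float64(-191.99277876233938), np.float64(88.26603391604993)) th -0.061040779986424334 rad 192.3510152220255
mask 3146 x 217 306 y 195 257
[(np.float64(0.9703750393948944), np.float64(0.0)), (np.float64(0.9355847404627893), np.float64(0.05)), (np.float64(0.8565724815724816), np.float64(0.1))]
```

{"op": "servo_tool", "data": {"rows": [[0,[0,0,0],[0,0,8]],[0,[0,0,0],[0,0,8]],[0,[10,0,-15],[0,5,5]],[0,[10,0,-25],[0,5,5]],[0,[0,0,-40],[0,5,0]],[0,[0,0,-50],[0,5,0]],[0,[0,0,-50],[0,0,0]],[0,[0,0,0],[0,0,0]]]}}

```text
clock: 18.62
eef_pos: [401.9, -32.6, 198.1]
tcp_rot: [2.864, 0.106, 2.822]
contact_force: [-0.5, -0.5, -0.3]
opening: 0.003
```

```bash
python3 -c "
from h import *
st()
for c in('top','side'):
  m=grab_frame(c);W=np.linalg.inv(np.array(get_calibration(c)['world_to_cam']))
  for t in('canister','jar','cap','ring'):
    for d in boxes_of(c,t)[:1]:print(c,t,(W@np.append(d['centre'],1))[:3].round())
  if c=='side':cv2.imwrite('pics/k.png',m)"
```

```text
t 18.625 a,l,w [-232.0, -0.8, 198.1] z [0.238, 0.171, -0.956] F [-0.5 -0.5 -0.3] q [-0.34 -0.07  2.18  0.35  0.95 -1.8 ]
contact (np.float64(-241.0307318058929), np.float64(243.49215466241276)) th 0.5369765459162661 rad 280.5099144852924
mask 3094 x 215 305 y 195 257
[(np.float64(0.9670050761421319), np.float64(0.0)), (np.float64(0.9393364928909953), np.float64(0.05)), (np.float64(0.8623368551895587), np.float64(0.1))]
top jar [ 602. -191.   85.]
top cap [ 610. -108.   30.]
top ring [543.   9. 106.]
side canister [502. 185.  50.]
side jar [ 592. -210.   64.]
side cap [ 607. -120.   26.]
```

View pics/k.png

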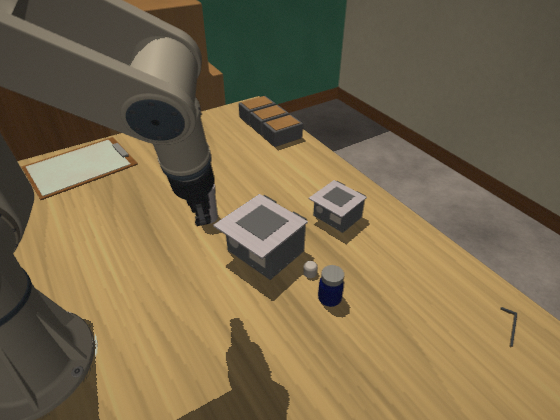

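The lid lies shut on the case at (262,232). The jar (331,285) and cap (311,270) stand where they were. The hand, at (203,215), is clear and only hides the canister from view.

```bash
python3 -c "
from rig import *
print(sign_off())"
```

```text
the job is handed in; nothing more can be done
None
```

I tipped the lid forward, caught it on the finger, lowered it shut and handed the job in at about 18.7 s. I got no verdict back, so what follows is from my own checks.

- **Tipping:** The first pull passed just over the lid's edge without touching it. The real fingertip ends about 15 mm short of the nominal tool point. A second, deeper pull with the tool vertical tipped the lid forward. It was at about 1.15 rad, and falling, when I next looked.
- **Catching and lowering:** The finger caught the lid by about 0.8 rad, and it stayed there for over half a second. I lowered it at about 0.18 rad/s, slowing to about 0.1 rad/s or less for the last part. The largest force I read was about 6.6 N.
- **Last checks:**
  - The lid outline in the side camera fits 0 rad best, with 0.97 overlap, and the next step of 0.05 rad fits worse.
  - The force at the tool is down to noise and the hand is well clear of the case.
  - The jar and cap are within about 4 mm of their starting positions.
- **Not confirmed:**
  - The arm hid the ring from the top camera; the network's only answer there was a false hit on the lid.
  - The canister was partly hidden. Its side reading of (502, 185) differs from the first (480, 194) by about 24 mm. I put that down to the hidden part, because the hand never came near it and I felt no contact.

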